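# Start and close the strainer plug with its socket key

## Task

Take the blue-handled socket key out of its fork stand, set it square and fully down over the red bar of the leaning plug on the brass strainer, and only then turn the plug clockwise until it stops, with the key in line with the plug all the while. Then hang the key upright in the notch of its stand again, as you found it, and let go. Leave the yellow tape and the black marker where they are.

Things in the scene. Friction and masses are not known exactly. Their poses are not given: they have to be found in the camera images.
- key: socket key, 128 mm long, 0.2 to 0.4 kg. Origin at the centre of the open lower rim of its steel socket, z along the shaft to the handle. Socket 50 mm outside diameter, 22 mm high, 14 mm deep; two jaws in it leave a slot 11 mm wide and 41 mm long along the key's y that takes the plug's bar, either way round. Neck 18 mm in diameter from z = 22 to 52, collar 40 mm in diameter from z = 52 to 58
- key_handle (a point): middle of the key's blue handle, 93 mm up the key's z from its origin, axes as the key. The handle is 26 x 26 mm square, its flats facing along the key's x and y, and runs from z = 58 to 128 mm of the key
- plug_seat (a point): centre of the upper face of the plug's steel flange (44 mm diameter); turns and sinks with the plug. z points out along the screw axis, which leans 35 degrees from vertical; y along the red bar on this face (36 mm long, 8 thick, 12 high, rounded top). With the key fully down its origin meets this point, its z lies along this z and its y along this y (or opposite)
- plug (a joint): turn of the plug in rad: starts between 0.2 and 0.5, grows clockwise as seen looking down on the plug's head; a stop ends it at 1.5 (closed). The plug sinks 2.5 mm along its axis per rad. It turns against 0.09 N m of friction and stays where it is left. The fit of bar and slot leaves the key about 0.1 rad of free play either way
- strainer: brass Y-shaped pipe strainer on a grey base plate 200 x 100 mm, fixed to the bench. Origin on the bench right under the plug seat (which starts 117 mm above the bench), z up; the pipe (58 mm across its end flanges, axis 52 mm above the bench) runs along x, from x = -46 to +138 mm; the branch with the plug leans towards -x, the robot's side
- stand: key stand, fixed to the bench: base plate 120 x 96 mm, post at the back (+x) and a level aluminium fork plate 10 mm thick, its top 100 mm above the bench, with a notch 26 mm wide open to -x, the robot's side. Origin on the bench right under the parked key, z up. The key hangs with its neck in the notch and its collar on the two prongs, which end 28 mm in front of the origin
- stand_park (a point): where the key's origin lies when it hangs in the middle of the notch, 48 mm above the bench; axes as stand. Black ridges 4 mm high across the prong tips, 23 to 28 mm in front, hold the collar in: to draw the key out lift it 7 to 14 mm and slide it to -x by 60 mm or more (the socket is too wide to go up through the notch); the reverse to park it
- tape: roll of yellow tape, 68 mm in diameter, 19 mm high, lying on the bench; origin at the centre of its underside; not to be moved
- marker_loose: black marker pen, 137 mm long, 12 mm thick, lying on the bench; origin at the middle of its underside; not to be moved
Things that resemble listed ones, but are neither listed nor needed, are in the scene too. What is shaped like the stand but orange or pink is not meant.

How it is judged:
On the way, in this order (a step that is already met when the one before it is completed fails the run):
1. the key is set square and fully down on the plug, which has not been turned yet (angle between the z axis of key and the z axis of plug_seat, either way round below 0.1 rad and distance between key and plug_seat below 0.006 m and value of joint plug below 0.75 rad), for 0.2 s.
2. with the key still on it, the plug has been turned to its stop (angle between the z axis of key and the z axis of plug_seat, either way round below 0.1 rad and distance between key and plug_seat below 0.01 m and value of joint plug above 1.36 rad), for 0.1 s.
At the end, for the whole second after the job is handed in: the plug stands at its stop (over 1.33 rad) and the key hangs at rest in the notch of its stand, within 10 mm of its parked place and within 0.12 rad (7 degrees) of upright (value of joint plug above 1.33 rad and distance between key and stand_park below 0.01 m and angle between key's own z axis and vertical below 0.12 rad and linear speed of key below 0.02 m/s); the robot touches nothing.
It fails at once if the plug is turned while the key is not square on it (more than 0.15 rad out of line, or its origin more than 20 mm from the plug seat) (velocity of joint plug above 0.3 rad/s and (angle between the z axis of key and the z axis of plug_seat, either way round above 0.15 rad or distance between key and plug_seat above 0.02 m)).
It fails at once if the tape or the marker is moved more than 30 mm (distance of any of tape, marker_loose from where it was at the start of the episode above 0.03 m).
It also fails if it takes over 64 s, if anything falls off the work surface, if the arm or the gripper's body presses on something with over 40 N, if the wrist force passes 120 N, or if a joint passes its speed limit or range.

## Robot

A 7-joint arm with a two-finger parallel gripper is mounted at the origin on a cart in front of the work surface, level with it; the furniture and walls round the work are solid. World frame = base frame: x ahead of the robot, y to its left, z up, the work surface at z = 0. Lengths are in m, angles in rad, forces in N, time in s.
With the tool pointing down it reaches from about 0.425 to 1.025 m from the base axis. Payload 9.4 kg.
Tool frame: the origin (TCP) lies on the mounting face of the last link; the fingertips stand r.finger_overhang ahead of it and the grasp point (between the pads) lies 167 mm ahead of it (r.finger_overhang is the distance from the TCP to the fingertips, in m); z points along the fingers, y is the line along which they close (so a half turn about z gives the same grasp; the last joint's range is limited). The gripper opens to 93 mm and grips with 3 to 60 N. Pads are 15 mm wide; open, the fingers measure 128 mm over their backs; the gripper's body (75 mm by 188 mm) begins 65 mm behind the grasp point.
Start: joints at [1.24, 0.599, -0.003, 1.599, 0.002, 0.943, -0.08], TCP at [0.182, -0.702, 0.405] pointing down, gripper open.
Joint ranges: [-2.57, 2.57], [-0.35, 1.97], [-1.29, 1.29], [0.11, 2.56], [-1.05, 4.19], [0.11, 1.86], [-2.63, 2.63]. Speed limits (rad/s): [2.22, 2.22, 3.01, 3.01, 3.14, 3.14, 3.14].

## Interface

Orientations are given as a unit quaternion [x, y, z, w].
In Python, from workcell import r gives the robot as it stands.
- The arm moves only by the tool step_arm, never from a script. Its argument "moves" is a list of rows, each a list of 7 numbers: the turn, a rotation vector about the world's x, y, z in units of 45 degrees (1.0 is 45 degrees), then the shift along the world's x, y, z in units of 1000 mm (1.0 is 1000 mm), then the gripper command: -1 is fully open, 1 is shut, values between are in proportion. A call has exactly 5 rows; each row is the pose to reach, as a shift and turn from the pose commanded when the call began; what a row does not reach only later rows make up. A row lasts 1/8 s, in which the tool goes at most 62.5 mm and 10.7 degrees, less where a joint would pass 70% of its speed; a pose out of reach is approached as far as the arm can. A call with a number of a shift or a turn outside -1 to 1 is refused whole. A call with a gripper value outside its range is refused whole. The fingers move at their own pace and stop on an object; the grip force is fixed at half the most. Time passes only in rows, so rows that repeat a pose let the fingers close, or fill a call up. It gives the time, the measured TCP pose, the force, the opening and the grip force at its end, in the units of the state.
- r.observe(): the state, without advancing time (a new reading comes with each control period).
- r.snapshot(name): name is "scene" or "top"; returns (picture, depth): 480x640x3 uint8, blue, green, red; 480x640 float32, m along the optical axis (not along the pixel's ray), 0 where there is no reading.
- r.camera_params(name): a dict with "mtx" (3x3 intrinsics, pixels), "xyz" and "orientation" of the camera in the world. Camera axes: x right, y down, z forward; pixel columns grow to the right and rows downward; lengths in m; the calibration is good to about 2 mm. A picture is of the moment at which its call begins. camera_params takes no time and is no camera call.
- r.close_job(): hands the job in; it is judged then, once.
The state is a dict: "clock": time; "q": joint angles; "joint_vel": joint speeds; "joint_efforts": joint torques, N m; "tcp_pos": TCP position; "tool_rot": TCP orientation; "contact_force": force on the tool from outside, world axes, zero at the start; "moment": the same for the moment, N m; "opening": finger opening in m; "grasp_force": force on a finger pad.
Only numpy, scipy, OpenCV 4.12 (cv2) and the standard library are available. Lean on these libraries where they do the work, as an engineer would, in place of code of your own. Each camera call takes 0.05 s, during which the arm holds its last target. There are 200 camera calls.

## Working session

There is one attempt and no reset: what is moved stays moved. The work goes in short steps, Python scripts to look and compute and a tool call to move; the robot and the scene stay as the last step left them, time stands still between calls to the robot, and variables do not carry over. Pictures are saved under pics/ and viewed, at most 10 in all, crops included, and the job is handed in when it is done.

Besides the shell and the picture viewer there is one more tool, called after ">>>" by a JSON object that holds its "name" and its "arguments", one argument or row to a line. step_arm: Moves the arm, as the interface text tells. Shifts and turns lie within -1 to 1; 1 stands for 1000 mm of shift or 45 degrees of turn. Its arguments: {"type":"object","properties":{"moves":{"type":"array","items":{"type":"array","items":{"type":"number"}}}},"required":["moves"]}

```bash
mkdir -p pics; cat > h.py <<'E'
import numpy as np,cv2
from scipy.spatial.transform import Rotation as R
from workcell import r
def cam(n):
    c=r.camera_params(n);return np.array(c["mtx"]),np.array(c["xyz"]),R.from_quat(c["orientation"]).as_matrix()
def cloud(n,d):
    K,t,Q=cam(n);v,u=np.mgrid[:480,:640]
    p=np.stack([(u-K[0,2])/K[0,0]*d,(v-K[1,2])/K[1,1]*d,d],-1)
    return p@Q.T+t
def ray(n,u,v,z):
    K,t,Q=cam(n);d=Q@np.array([(u-K[0,2])/K[0,0],(v-K[1,2])/K[1,1],1]);return t+d*(z-t[2])/d[2]
def proj(n,p):
    K,t,Q=cam(n);c=K@(Q.T@(np.array(p)-t));return c[:2]/c[2]
E
python3 - <<'E'
from h import *
for n in("scene","top"):
    p,d=r.snapshot(n);cv2.imwrite(f"pics/{n}0.png",p);np.save(n+"0.npy",d)
    print(n,r.camera_params(n))
print(r.observe(),r.finger_overhang)
E
```

```text
scene {'mtx': array([[564.55402461,   0.        , 316.73279953],
       [  0.        , 564.55402461, 256.30182014],
       [  0.        ,   0.        ,   1.        ]]), 'xyz': array([0.19555946, 0.58131049, 0.98487429]), 'orientation': array([-0.2118745 ,  0.90737076, -0.35404441,  0.08024999])}
top {'mtx': array([[590.31749099,   0.        , 319.0916077 ],
       [  0.        , 590.31749099, 241.68528116],
       [  0.        ,   0.        ,   1.        ]]), 'xyz': array([ 0.47346942, -0.14647527,  1.68210321]), 'orientation': array([ 0.71259875, -0.70102434,  0.01355022, -0.02417215])}
{'clock': 0.1, 'q': array([ 1.24027629,  0.60004049, -0.00253194,  1.5999939 ,  0.00181771,
        0.9428933 , -0.07977687]), 'joint_vel': array([-2.43234069e-04, -1.04240107e-03, -2.81603557e-04, -3.64329211e-03,
        1.50922104e-03, -1.28628262e-05,  7.16164223e-04]), 'joint_efforts': array([ 4.44884397e-03, -7.66556311e+01,  1.50194932e+00, -2.52938390e+01,
       -5.23617107e-02,  1.36085437e-02,  5.47375657e-05]), 'tcp_pos': array([ 0.18201447, -0.70161994,  0.40396966]), 'tool_rot': array([ 9.91952283e-01,  1.26610518e-01, -1.56285837e-04, -6.48122886e-04]), 'contact_force': array([-0.86854168, -0.55690801, -0.60897748]), 'moment': array([-0.06551506,  0.05691902, -0.01026845]), 'grasp_force': 0.0, 'opening': 0.0930931665662661} 0.1861
```

View pics/scene0.png

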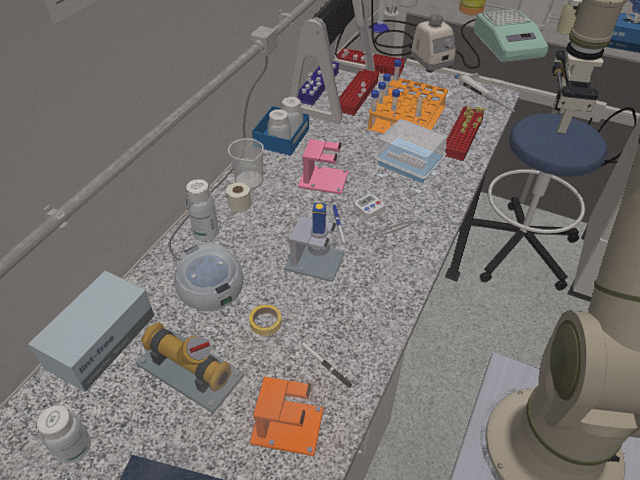

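View pics/top0.png

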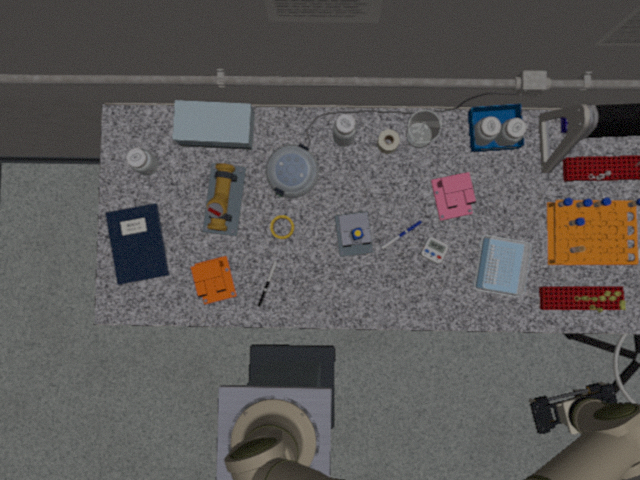

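The grey stand with the blue handle (scene 315,250; top 355,232) is the one meant. The orange stand (scene 290,415; top 213,280) and the pink one (scene 322,165; top 455,195) are decoys. The strainer is at scene (190,360) and top (222,200), with its red bar at scene (199,349) and top (215,210). The tape is at scene (265,320) and the marker at scene (328,365).

```bash
cat > m.py <<'E'
from h import *
S=cv2.imread("pics/scene0.png");T=cv2.imread("pics/top0.png")
a=cv2.resize(S[190:285,270:360],None,fx=4,fy=4,interpolation=2);b=cv2.resize(S[310:405,130:250],None,fx=4,fy=4,interpolation=2)
c=cv2.resize(T[200:265,325:385],None,fx=5,fy=5,interpolation=2);e=cv2.resize(T[155:240,195:250],None,fx=5,fy=5,interpolation=2)
W=np.zeros((600,800,3),np.uint8)
for im,(y,x) in((a,(0,0)),(b,(0,320)),):
    im=im[:380,:480];W[y:y+im.shape[0],x:x+im.shape[1]]=im
c=cv2.resize(c,(200,216));e=cv2.resize(e,(139,216));W[384:,:200]=c;W[384:,320:459]=e
cv2.imwrite("pics/crop1.png",W)
for n,I,boxk,boxb in(("scene",S,(295,195,335,260),(180,335,220,365)),("top",T,(340,215,375,250),(200,195,235,225))):
    P=cloud(n,np.load(n+"0.npy"));hsv=cv2.cvtColor(I,cv2.COLOR_BGR2HSV)
    blue=cv2.inRange(hsv,(105,110,30),(130,255,255));red=cv2.inRange(hsv,(0,150,80),(6,255,255))|cv2.inRange(hsv,(172,150,80),(180,255,255))
    for nm,m,bx in(("blue",blue,boxk),("red",red,boxb)):
        k=np.zeros_like(m);k[bx[1]:bx[3],bx[0]:bx[2]]=m[bx[1]:bx[3],bx[0]:bx[2]]
        pts=np.argwhere(k)[:,::-1].astype(np.float32);q=P[k>0]
        print(n,nm,len(pts),"rect",cv2.minAreaRect(pts),"3d med",np.median(q,0).round(4),"min",q.min(0).round(4),"max",q.max(0).round(4))
        cc=q-q.mean(0);w,v=np.linalg.eigh(np.cov(cc.T));print("  axis",v[:,2].round(3),np.sqrt(w).round(4))
    # planes near heights
    for nm,c0,rad,z0,z1 in(("fork",(.5,-.24),.12,.09,.105),("standbase",(.5,-.24),.12,.004,.03),("strbase",(.6,.14),.17,.004,.03)):
        m=(np.hypot(P[...,0]-c0[0],P[...,1]-c0[1])<rad)&(P[...,2]>z0)&(P[...,2]<z1)
        q=P[m]; 
        if len(q)<10: print(nm,len(q));continue
        print(n,nm,len(q),cv2.minAreaRect((q[:,:2]*1000).astype(np.float32)),np.median(q[:,2]).round(4))
for n in("scene","top"):
    P=cloud(n,np.load(n+"0.npy"));
    for p in ([(355,232),(222,200),(215,210),(281,227),(330,365)] if n=="top" else [(315,262),(199,349),(265,320),(328,365)]): print(n,p,P[p[1],p[0]].round(3))
E
python3 m.py
```

```text
scene blue 292 rect ((322.3692626953125, 218.0461883544922), (21.085905075073242, 29.768335342407227), 7.125016689300537) 3d med [ 0.5756 -0.207   0.1455] min [ 0.1956 -0.408   0.002 ] max [0.6606 0.5813 0.9849]
  axis [-0.283  0.672  0.684] [0.009  0.0175 0.0834]
scene red 65 rect ((199.27064514160156, 346.70361328125), (3.5179946422576904, 18.95409393310547), 68.96248626708984) 3d med [0.632  0.1633 0.1267] min [0.6225 0.1471 0.1184] max [0.6431 0.1782 0.1332]
  axis [-0.448 -0.861 -0.241] [0.0017 0.002  0.0107]
scene fork 547 ((584.1572265625, -214.94371032714844), (66.10628509521484, 82.05094146728516), 7.803224086761475) 0.0998
scene standbase 1053 ((507.4551696777344, -245.9420166015625), (226.67477416992188, 223.6953887939453), 11.137042999267578) 0.0075
scene strbase 3754 ((602.7791748046875, 135.71939086914062), (337.0288391113281, 322.271240234375), 22.385969161987305) 0.0096
top blue 56 rect ((357.0294494628906, 233.1176300048828), (10.429031372070312, 10.186494827270508), 75.96376037597656) 3d med [ 0.5739 -0.2172  0.1746] min [ 0.5633 -0.2328  0.1302] max [ 0.5905 -0.206
[... 333 characters left out ...]
((583.7098388671875, -219.05154418945312), (67.10792541503906, 78.06607818603516), 8.058969497680664) 0.0998
top standbase 1045 ((497.3685607910156, -239.7185516357422), (228.74319458007812, 235.6842041015625), 10.68997859954834) 0.0065
top strbase 2494 ((601.371337890625, 139.25399780273438), (335.1199645996094, 334.93695068359375), 23.980266571044922) 0.0077
scene (315, 262) [ 0.583 -0.208  0.008]
scene (199, 349) [0.63  0.168 0.125]
scene (265, 320) [ 0.608 -0.016  0.002]
scene (328, 365) [0.437 0.03  0.011]
top (355, 232) [ 0.58  -0.215  0.175]
top (222, 200) [0.665 0.141 0.108]
top (215, 210) [0.637 0.157 0.119]
top (281, 227) [ 0.604 -0.011 -0.002]
top (330, 365) [ 0.094 -0.162 -0.792]
```

View pics/crop1.png

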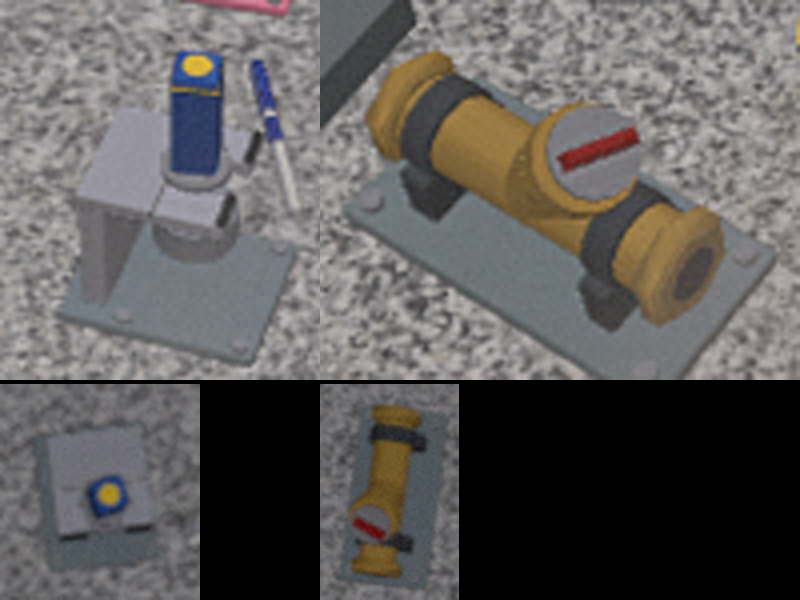

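The crop confirms it: the blue key with its yellow cap hangs in the grey fork, and the red bar lies on the grey flange of the brass strainer. The next script refines the poses.

```bash
cat > m2.py <<'E'
from h import *
def edge(n,rect,z):
    b=cv2.boxPoints(rect);w=np.array([ray(n,u,v,z)[:2] for u,v in b]);e=np.diff(np.vstack([w,w[:1]]),axis=0)
    return w.mean(0).round(4),[(round(float(np.hypot(*x))*1000,1),round(float(np.degrees(np.arctan2(x[1],x[0])))%180,1)) for x in e[:2]]
for n in("scene","top"):
    I=cv2.imread(f"pics/{n}0.png");P=cloud(n,np.load(n+"0.npy"));H=cv2.cvtColor(I,cv2.COLOR_BGR2HSV)
    def comp(m,near):
        k,l,s,c=cv2.connectedComponentsWithStats(m);i=1+np.argmin(np.hypot(*(c[1:]-near).T)-0.3*np.sqrt(s[1:,4]));return l==i,c[i],s[i,4]
    yel=cv2.inRange(H,(18,110,110),(35,255,255))
    m,c,s=comp(yel,(319,206) if n=="scene" else (357,233));print(n,"cap",c,s,ray(n,*c,.176).round(4))
    if n=="top":
        m=(cv2.inRange(H,(105,110,30),(130,255,255))|yel);z=np.zeros_like(m);z[222:246,345:370]=m[222:246,345:370]
        z&=((P[...,2]>.165)*255).astype(np.uint8);print("top handle",edge(n,cv2.minAreaRect(np.argwhere(z)[:,::-1].astype(np.float32)),.176))
    f=(P[...,2]>.095)&(P[...,2]<.105)&(np.hypot(P[...,0]-.59,P[...,1]+.215)<.09)
    print(n,"fork",edge(n,cv2.minAreaRect(np.argwhere(f)[:,::-1].astype(np.float32)),.1))
    # base plates by height+colour
    for nm,x,y in(("stand base",.6,-.215),("str base",.68,.15)):
        for sh in(0,):
            g=(P[...,2]>.003)&(P[...,2]<.02)&(np.hypot(P[...,0]-x,P[...,1]-y)<.14)&(H[...,1]>22)&(H[...,0]>75)&(H[...,0]<125)
            g=cv2.morphologyEx(g.astype(np.uint8),cv2.MORPH_OPEN,np.ones((3,3)));g,_,s=comp(g,proj(n,(x,y,.008)))
            print(n,nm,s,np.median(P[g][:,2]),edge(n,cv2.minAreaRect(np.argwhere(g)[:,::-1].astype(np.float32)),np.median(P[g][:,2])))
    br=(H[...,0]>12)&(H[...,0]<26)&(H[...,1]>110)&(P[...,2]>.03)&(np.hypot(P[...,0]-.68,P[...,1]-.15)<.14)
    q=P[br];ax=q[q[:,2]>.07];w,v=np.linalg.eigh(np.cov(q[:,:2].T));print(n,"brass",len(q),q.min(0).round(3),q.max(0).round(3),"pca",np.degrees(np.arctan2(v[1,1],v[0,1]))%180)
    fl=(H[...,1]<50)&(P[...,2]>.095)&(P[...,2]<.14)&(np.hypot(P[...,0]-.635,P[...,1]-.16)<.035)
    fl=cv2.morphologyEx(fl.astype(np.uint8),cv2.MORPH_OPEN,np.ones((2,2)))>0
    q=P[fl];c=np.median(q,0)
    for _ in range(4):
        u,s,v=np.linalg.svd(q-q.mean(0));nn=v[2]*np.sign(v[2,2]);d=(q-q.mean(0))@nn;q=q[abs(d-np.median(d))<.003]
    print(n,"flange",len(q),"mean",q.mean(0).round(4),"mid",((q.min(0)+q.max(0))/2).round(4),"n",nn.round(3),"lean",np.degrees(np.arccos(nn[2])),"az",np.degrees(np.arctan2(-nn[1],-nn[0])))
    e=cv2.fitEllipse(cv2.convexHull(np.argwhere(fl|0)[:,::-1].astype(np.int32)));print("  ellipse",e,ray(n,*e[0],.117).round(4))
    red=cv2.inRange(H,(0,120,60),(8,255,255))|cv2.inRange(H,(170,120,60),(180,255,255))
    m,c,s=comp(red,(199,347) if n=="scene" else (214,211));print("  bar",c,s,ray(n,*c,.117+.0105*.82).round(4),edge(n,cv2.minAreaRect(np.argwhere(m)[:,::-1].astype(np.float32)),.126))
E
python3 m2.py
```

```text
scene cap [318.93333333 205.93333333] 30 [ 0.5801 -0.2192  0.176 ]
scene fork (array([ 0.5947, -0.213 ]), [(88.7, 107.3), (98.2, 5.3)])
scene stand base 31 0.008019757518351045 (array([ 0.6078, -0.2046]), [(14.1, 26.4), (15.8, 116.8)])Traceback (most recent call last):
  File "m2.py", line 20, in <module>
    g=cv2.morphologyEx(g.astype(np.uint8),cv2.MORPH_OPEN,np.ones((3,3)));g,_,s=comp(g,proj(n,(x,y,.008)))
                                                                               ~~~~^^^^^^^^^^^^^^^^^^^^^^
  File "m2.py", line 8, in comp
    k,l,s,c=cv2.connectedComponentsWithStats(m);i=1+np.argmin(np.hypot(*(c[1:]-near).T)-0.3*np.sqrt(s[1:,4]));return l==i,c[i],s[i,4]
                                                    ~~~~~~~~~^^^^^^^^^^^^^^^^^^^^^^^^^^^^^^^^^^^^^^^^^^^^^^^^
    return _wrapfunc(a, 'argmin', axis=axis, out=out, **kwds)
    return bound(*args, **kwds)
ValueError: attempt to get argmin of an empty sequence
```

>>> {"name": "step_arm", "arguments": {
  "moves": [
    [0,0,0.2,0.03,0.05,0.03,-1],
    [0,0,0.4,0.07,0.1,0.05,-1],
    [0,0,0.6,0.11,0.15,0.05,-1],
    [0,0,0.8,0.15,0.2,0.05,-1],
    [0,0,1,0.19,0.24,0.05,-1]
  ]
}}

```text
clock: 0.72
tcp_pos: [0.3697, -0.4631, 0.4548]
tool_rot: [0.867, 0.499, -0.0, -0.0]
contact_force: [0.8, -0.9, 0.3]
opening: 0.0929
grasp_force: 0.0
```

```bash
python3 - <<'E'
s=open("m2.py").read().split("\n")
i=[k for k,l in enumerate(s) if "base plates" in l][0];j=[k for k,l in enumerate(s) if l.strip().startswith("br=")][0]
open("m2.py","w").write("\n".join(s[:i]+s[j:]))
E
python3 m2.py; python3 -c "
from h import *
print(r.observe()['q'].round(3))"
```

```text
scene cap [318.93333333 205.93333333] 30 [ 0.5801 -0.2192  0.176 ]
scene fork (array([ 0.5947, -0.213 ]), [(88.7, 107.3), (98.2, 5.3)])
scene brass 1389 [0.59  0.124 0.039] [0.773 0.192 0.123] pca 172.81127946298685
scene flange 60 mean [0.6355 0.1632 0.1147] mid [0.6365 0.1624 0.11  ] n [-0.627 -0.751  0.206] lean 78.12056697662199 az 50.134825950188684
  ellipse ((198.86990356445312, 348.7906188964844), (22.967079162597656, 23.23531723022461), 161.43536376953125) [0.6348 0.1635 0.117 ]
  bar [199.32894737 346.71052632] 76 [0.6323 0.1636 0.1256] (array([0.6321, 0.1638]), [(34.5, 52.4), (8.2, 140.6)])
top cap [357.38461538 232.84615385] 26 [ 0.5779 -0.2206  0.176 ]
top handle (array([ 0.5778, -0.2204]), [(24.3, 109.4), (25.9, 19.1)])
top fork (array([ 0.5929, -0.2176]), [(78.0, 98.5), (86.0, 8.3)])
top brass 739 [0.588 0.119 0.034] [0.77  0.185 0.123] pca 174.44421928618686
top flange 22 mean [0.6294 0.1418 0.1851] mid [0.5618 0.0131 0.8783] n [0.447 0.869 0.214] lean 77.65414518550654 az -117.23688045279782
  ellipse ((215.68692016601562, 210.8734130859375), (14.199790954589844, 15.000508308410645), 120.88914489746094) [0.6348 0.1552 0.117 ]
  bar [214.06382979 211.57446809] 47 [0.632  0.1578 0.1256] (array([0.6322, 0.1579]), [(9.5, 154.9), (34.7, 64.4)])
[ 0.982  0.397 -0.252  1.844  0.122  0.915  0.147]
```

>>> {"name": "step_arm", "arguments": {
  "moves": [
    [0,0,0.2,0.03,0.04,0,-1],
    [0,0,0.4,0.06,0.08,0,-1],
    [0,0,0.6,0.1,0.12,0,-1],
    [0,0,0.8,0.13,0.16,0,-1],
    [0,0,1,0.16,0.2,0,-1]
  ]
}}

```text
clock: 1.35
tcp_pos: [0.5298, -0.2635, 0.4545]
tool_rot: [0.61, 0.793, -0.0, -0.0]
contact_force: [0.3, -0.5, 0.7]
opening: 0.093
grasp_force: 0.0
```

>>> {"name": "step_arm", "arguments": {
  "moves": [
    [0,0,0.2,0.01,0.01,-0.01,-1],
    [0,0,0.4,0.02,0.02,-0.02,-1],
    [0,0,0.6,0.03,0.03,-0.02,-1],
    [0,0,0.8,0.04,0.04,-0.03,-1],
    [0,0,1,0.05,0.0435,-0.03,-1]
  ]
}}

```text
clock: 1.98
tcp_pos: [0.579, -0.2208, 0.4237]
tool_rot: [0.26, 0.966, 0.0, -0.001]
contact_force: [0.4, -0.1, -0.4]
opening: 0.0929
grasp_force: 0.0
```

>>> {"name": "step_arm", "arguments": {
  "moves": [
    [0,0,0.2,0,0,0,-1],
    [0,0,0.4,0,0,0,-1],
    [0,0,0.6,0,0,0,-1],
    [0,0,0.8,0,0,0,-1],
    [0,0,1,0,0,0,-1]
  ]
}}

```text
clock: 2.6
tcp_pos: [0.5788, -0.2215, 0.4244]
tool_rot: [-0.129, 0.992, 0.0, -0.0]
contact_force: [-0.3, 0.6, -0.1]
opening: 0.0929
grasp_force: 0.0
```

```bash
cat > pose.py <<'E'
from h import *
o=r.observe();Q=R.from_quat(o["tool_rot"]).as_matrix()
print("t",round(o["clock"],2),"q",o["q"].round(2),"tcp",o["tcp_pos"].round(4),"F",o["contact_force"].round(1),"M",o["moment"].round(2),"open",round(o["opening"],4),"yaz",np.degrees(np.arctan2(Q[1,1],Q[0,1])).round(2),"z",Q[:,2].round(3))
E
python3 pose.py; python3 - <<'E'
from h import *
# bar direction in the plug face plane, both views
for psi in(-6.4,):
  a=np.array([-np.sin(np.radians(35))*np.cos(np.radians(psi)),-np.sin(np.radians(35))*np.sin(np.radians(psi)),np.cos(np.radians(35))])
  c0=np.array([.632,.1608,.1256])
  for n in("scene","top"):
    I=cv2.imread(f"pics/{n}0.png");H=cv2.cvtColor(I,cv2.COLOR_BGR2HSV)
    m=cv2.inRange(H,(0,120,60),(8,255,255))|cv2.inRange(H,(170,120,60),(180,255,255))
    u,v=proj(n,c0).astype(int);z=np.zeros_like(m);z[v-14:v+14,u-14:u+14]=m[v-14:v+14,u-14:u+14]
    K,t,Q=cam(n);pts=np.argwhere(z>0)[:,::-1]
    d=np.c_[(pts-K[:2,2])/K[0,0],np.ones(len(pts))]@Q.T
    w=t+d*((((c0-t)@a)/(d@a))[:,None])
    cc=w-w.mean(0);e=np.linalg.svd(cc)[2][0]*1;e*=np.sign(e[1])
    s=cc@e;print(n,w.mean(0).round(4),"dir",e.round(3),"len",np.ptp(s).round(4),"az",np.degrees(np.arctan2(e[1],e[0])).round(1),"px err",proj(n,c0)-pts.mean(0))
E
```

```text
t 2.6 q [ 0.85  0.59 -0.89  1.79  0.53  1.02  1.58] tcp [ 0.5788 -0.2215  0.4244] F [-0.3  0.6 -0.1] M [ 0.03 -0.18  0.01] open 0.0929 yaz 104.83 z [-0.001  0.    -1.   ]
scene [0.6322 0.1635 0.1256] dir [0.451 0.858 0.247] len 0.0368 az 62.3 px err [ 1.00493036 -1.12084158]
top [0.632  0.1577 0.1258] dir [0.43  0.873 0.231] len 0.0338 az 63.8 px err [-1.13032833 -0.01947095]
```

>>> {"name": "step_arm", "arguments": {
  "moves": [
    [0,0,0.06,0,0.001,-0.04,-1],
    [0,0,0.06,0,0.001,-0.08,-1],
    [0,0,0.06,0,0.001,-0.114,-1],
    [0,0,0.06,0,0.001,-0.114,-1],
    [0,0,0.06,0,0.001,-0.114,-1]
  ]
}}

```text
clock: 3.22
tcp_pos: [0.5795, -0.2202, 0.3117]
tool_rot: [-0.15, 0.989, -0.0, 0.0]
contact_force: [0.4, -0.2, 0.5]
opening: 0.0931
grasp_force: 0.0
```

```bash
python3 pose.py; python3 - <<'E'
from h import *
p,d=r.snapshot("scene");cv2.imwrite("pics/g1.png",cv2.resize(p[100:300,220:430],None,fx=2.5,fy=2.5,interpolation=2))
E
```

```text
t 3.23 q [ 0.78  0.71 -0.8   1.89  0.68  0.83  1.49] tcp [ 0.5795 -0.2202  0.3117] F [ 0.4 -0.2  0.5] M [ 0.1  -0.13 -0.04] open 0.0931 yaz 107.25 z [ 0.001  0.    -1.   ]
```

View pics/g1.png

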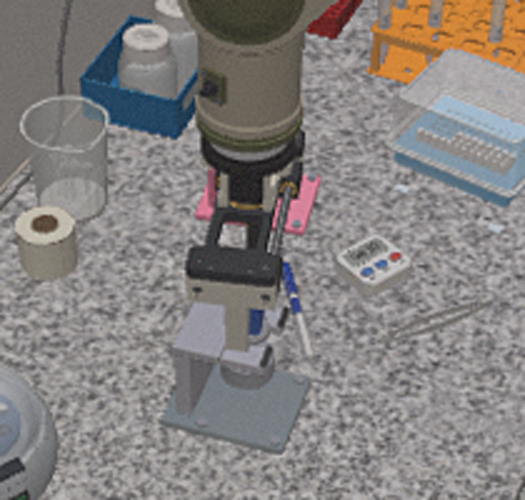

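The fingers straddle the blue handle, which shows at crop (257,320). Closing.

>>> {"name": "step_arm", "arguments": {
  "moves": [
    [0,0,0,0,0,0,1],
    [0,0,0,0,0,0,1],
    [0,0,0,0,0,0,1],
    [0,0,0,0,0,0,1],
    [0,0,0,0,0,0,1]
  ]
}}

```text
clock: 3.9
tcp_pos: [0.579, -0.2204, 0.3107]
tool_rot: [-0.15, 0.989, 0.0, 0.0]
contact_force: [0.5, -0.0, 0.2]
opening: 0.0473
grasp_force: 0.0
```

```bash
python3 pose.py
```

```text
t 3.9 q [ 0.78  0.71 -0.8   1.9   0.68  0.83  1.49] tcp [ 0.579  -0.2204  0.3107] F [ 0.5 -0.   0.2] M [ 0.06 -0.16 -0.01] open 0.0473 yaz 107.24 z [ 0.  0. -1.]
```

>>> {"name": "step_arm", "arguments": {
  "moves": [
    [0,0,0,0,0,0,1],
    [0,0,0,0,0,0,1],
    [0,0,0,0,0,0,1],
    [0,0,0,0,0,0,1],
    [0,0,0,0,0,0,1]
  ]
}}

```text
clock: 4.53
tcp_pos: [0.579, -0.2203, 0.3107]
tool_rot: [-0.15, 0.989, 0.0, 0.0]
contact_force: [0.2, 0.1, -0.8]
opening: 0.0263
grasp_force: 29.8
```

```bash
python3 pose.py
```

```text
t 4.53 q [ 0.78  0.71 -0.8   1.9   0.68  0.83  1.49] tcp [ 0.579  -0.2203  0.3107] F [ 0.2  0.1 -0.8] M [ 0.21 -0.16 -0.02] open 0.0263 yaz 107.25 z [ 0.  0. -1.]
```

>>> {"name": "step_arm", "arguments": {
  "moves": [
    [0,0,0,0,0,0.006,1],
    [0,0,0,0,0,0.0105,1],
    [0,0,0,0,0,0.0105,1],
    [0,0,0,-0.005,-0.0007,0.0105,1],
    [0,0,0,-0.02,-0.003,0.0105,1]
  ]
}}

```text
clock: 5.15
tcp_pos: [0.5586, -0.2232, 0.321]
tool_rot: [-0.15, 0.989, 0.0, 0.0]
contact_force: [0.1, 0.3, -1.7]
opening: 0.026
grasp_force: 29.8
```

```bash
python3 pose.py
```

```text
t 5.15 q [ 0.81  0.68 -0.81  1.93  0.67  0.83  1.5 ] tcp [ 0.5586 -0.2232  0.321 ] F [ 0.1  0.3 -1.7] M [ 0.06 -0.09  0.01] open 0.026 yaz 107.27 z [ 0.  0. -1.]
```

>>> {"name": "step_arm", "arguments": {
  "moves": [
    [0,0,0,-0.02,-0.003,0,1],
    [0,0,0,-0.04,-0.006,0,1],
    [0,0,0,-0.06,-0.009,0.0,1],
    [0,0,0,-0.06,-0.009,0.04,1],
    [0,0,0,-0.06,-0.009,0.09,1]
  ]
}}

```text
clock: 5.78
tcp_pos: [0.4976, -0.2327, 0.4114]
tool_rot: [-0.15, 0.989, 0.001, -0.001]
contact_force: [0.9, -0.1, -2.4]
opening: 0.0261
grasp_force: 29.8
```

```bash
python3 pose.py; cat > tgt.py <<'E'
from h import *
import sys
psi=np.radians(-6.4);a=np.array([-np.sin(np.radians(35))*np.cos(psi),-np.sin(np.radians(35))*np.sin(psi),np.cos(np.radians(35))])
e=np.array([.44,.866,.24]);e-=a*(e@a);e/=np.linalg.norm(e)
seat=np.array([.638,.160,.117]);L=.2627
def target(h,seat=seat,rot=0):
    y=R.from_rotvec(-a*rot).apply(e);z=-a;x=np.cross(y,z)
    return seat+a*(L+h),R.from_matrix(np.c_[x,y,z])
def delta(h,seat=seat,rot=0):
    o=r.observe();p,Q=target(h,seat,rot);rv=(Q*R.from_quat(o["tool_rot"]).inv()).as_rotvec()
    return (rv/np.radians(45)).round(4),(p-o["tcp_pos"]).round(4)
if __name__=="__main__": print(a,e,*delta(float(sys.argv[1])))
E
python3 tgt.py .06
```

```text
t 5.78 q [ 0.98  0.53 -0.93  1.96  0.53  0.92  1.65] tcp [ 0.4976 -0.2327  0.4114] F [ 0.9 -0.1 -2.4] M [-0.04 -0.23  0.02] open 0.0261 yaz 107.24 z [-0.002  0.001 -1.   ]
[-0.57000186  0.06393595  0.81915204] [0.44040942 0.86542608 0.23890845] [ 0.2415 -0.7651 -1.0387] [-0.0436  0.4133 -0.0301]
```

>>> {"name": "step_arm", "arguments": {
  "moves": [
    [0.02,-0.07,-0.1,0,0.03,0.02,1],
    [0.05,-0.15,-0.2,-0.01,0.07,0.04,1],
    [0.07,-0.23,-0.31,-0.02,0.11,0.05,1],
    [0.1,-0.31,-0.42,-0.02,0.15,0.05,1],
    [0.12,-0.38,-0.52,-0.02,0.2,0.05,1]
  ]
}}

```text
clock: 6.4
tcp_pos: [0.4778, -0.0324, 0.4611]
tool_rot: [0.057, 0.986, 0.024, 0.154]
contact_force: [0.5, -0.1, -1.8]
opening: 0.0258
grasp_force: 29.8
```

>>> {"name": "step_arm", "arguments": {
  "moves": [
    [0.02,-0.07,-0.1,0,0.04,0,1],
    [0.05,-0.15,-0.2,-0.01,0.09,0,1],
    [0.07,-0.23,-0.31,-0.02,0.14,-0.02,1],
    [0.1,-0.31,-0.42,-0.02,0.19,-0.05,1],
    [0.12,-0.385,-0.52,-0.023,0.213,-0.08,1]
  ]
}}

```text
clock: 7.02
tcp_pos: [0.4627, 0.1164, 0.4237]
tool_rot: [0.211, 0.942, 0.027, 0.259]
contact_force: [1.0, -0.5, -2.7]
opening: 0.0261
grasp_force: 29.8
```

```bash
python3 pose.py; python3 tgt.py .06;python3 - <<'E'
from h import *
W=[]
for n,c in(("scene",(205,320)),("top",(215,205))):
    p,d=r.snapshot(n);cv2.imwrite(f"pics/{n}1.png",p);np.save(n+"1.npy",d)
    W.append(cv2.resize(p[c[1]-60:c[1]+70,c[0]-65:c[0]+65],(400,400),interpolation=2))
cv2.imwrite("pics/s1.png",np.hstack(W))
E
```

```text
t 7.03 q [-0.06  0.25 -0.48  2.27  1.16  0.45 -0.39] tcp [0.4627 0.1164 0.4237] F [ 1.  -0.5 -2.7] M [0.08 0.64 0.01] open 0.0261 yaz 67.15 z [ 0.499 -0.058 -0.865]
[-0.57000186  0.06393595  0.81915204] [0.44040942 0.86542608 0.23890845] [ 0.0589 -0.1153 -0.1079] [-0.0086  0.0642 -0.0424]
```

View pics/s1.png

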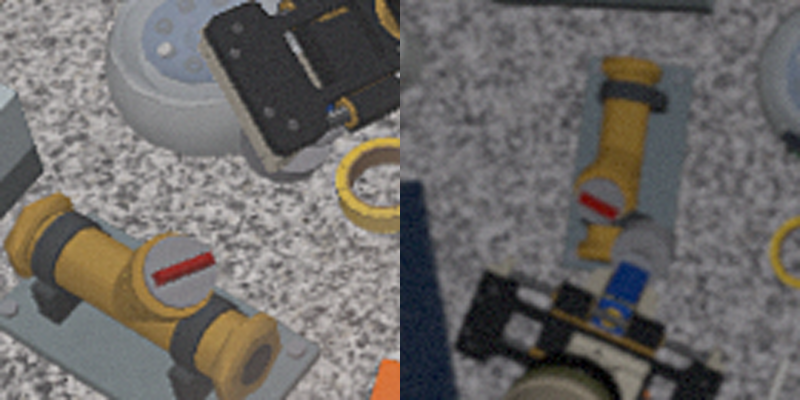

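The left panel shows the plug bar at (183,270) with the gripper still short of it. The right panel shows the held key, its socket at (640,240), beside the plug at (600,205). The arm is lagging, so I'll finish the approach to the staging pose.

>>> {"name": "step_arm", "arguments": {
  "moves": [
    [0.02,-0.04,-0.036,-0.003,0.022,-0.014,1],
    [0.04,-0.08,-0.072,-0.006,0.044,-0.028,1],
    [0.059,-0.115,-0.108,-0.0086,0.0642,-0.0424,1],
    [0.059,-0.115,-0.108,-0.0086,0.0642,-0.0424,1],
    [0.059,-0.115,-0.108,-0.0086,0.0642,-0.0424,1]
  ]
}}

```text
clock: 7.75
tcp_pos: [0.4553, 0.1788, 0.3819]
tool_rot: [0.254, 0.92, 0.046, 0.296]
contact_force: [0.0, 0.5, -1.4]
opening: 0.0256
grasp_force: 29.8
```

```bash
python3 pose.py; python3 tgt.py .06;python3 - <<'E'
from h import *
W=[]
for n,c in(("scene",(205,320)),("top",(215,205))):
    p,d=r.snapshot(n);cv2.imwrite(f"pics/{n}2.png",p);np.save(n+"2.npy",d)
    W.append(cv2.resize(p[c[1]-50:c[1]+50,c[0]-50:c[0]+50],(400,400),interpolation=2))
cv2.imwrite("pics/s2.png",np.hstack(W))
E
```

```text
t 7.75 q [-0.26  0.35 -0.45  2.31  1.53  0.56 -1.  ] tcp [0.4553 0.1788 0.3819] F [ 0.   0.5 -1.4] M [ 0.08  0.76 -0.03] open 0.0256 yaz 63.05 z [ 0.568 -0.065 -0.821]
[-0.57000186  0.06393595  0.81915204] [0.44040942 0.86542608 0.23890845] [ 0.0028 -0.0036 -0.0009] [-0.0013  0.0019 -0.0006]
```

View pics/s2.png

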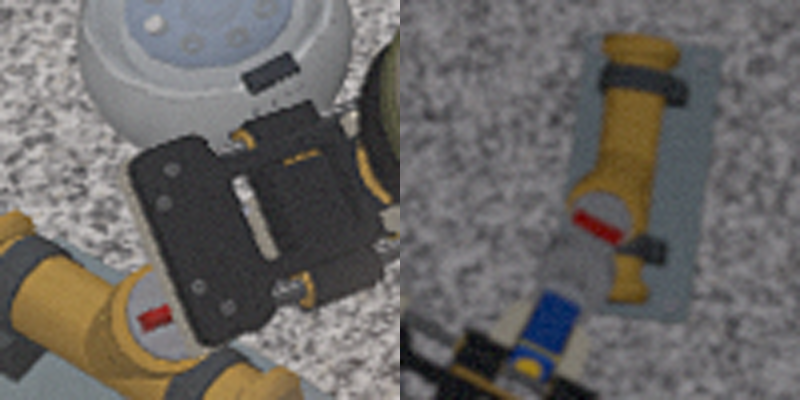

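The left panel shows the gripper hiding the key from the scene camera, with the bar at (155,318). The right panel shows the key axis from cap (530,367) through handle (552,320), running almost at the bar centre (598,227). I'll measure this residual in the top view.

```bash
cat > rel.py <<'E'
from tgt import *
import sys
n="top";I=cv2.imread(sys.argv[1]);H=cv2.cvtColor(I,cv2.COLOR_BGR2HSV)
o=r.observe();Q=R.from_quat(o["tool_rot"]).as_matrix();k=o["tcp_pos"]+Q[:,2]*L;ka=-Q[:,2]
print("key origin by kinematics",k.round(4))
x0,y0=165,155
def cen(m):
    z=np.zeros_like(m);z[y0:256,x0:266]=m[y0:256,x0:266]
    kk,l,s,c=cv2.connectedComponentsWithStats(z);i=1+np.argmax(s[1:,4]);return c[i],s[i,4],np.argwhere(l==i)[:,::-1]
b,nb,pb=cen(cv2.inRange(H,(105,110,30),(130,255,255)));y,ny,_=cen(cv2.inRange(H,(18,110,110),(35,255,255))&cv2.inRange(np.indices((480,640))[0].astype(np.float32),235,480))
rd,nr,_=cen(cv2.inRange(H,(0,120,60),(8,255,255))|cv2.inRange(H,(170,120,60),(180,255,255)))
print("blue",b,nb,"cap",y,ny,"bar",rd,nr)
print("pred cap",proj(n,k+ka*.128),"pred handle",proj(n,k+ka*.093),"pred handle r26",[proj(n,k+ka*z).round(1) for z in(.058,.128)])
print("bar pred",proj(n,seat+a*.0105))
print("bar xy at top",ray(n,*rd,.1256).round(4),"cap xy",ray(n,*y,(k+ka*.128)[2]).round(4),"kin cap",(k+ka*.128).round(4))
E
python3 rel.py pics/top2.png
```

```text
key origin by kinematics [0.6049 0.1617 0.1668]
blue [202.43609023 235.06015038] 133 cap [196.82352941 246.47058824] 17 bar [214.10638298 211.59574468] 47
pred cap [196.17742709 246.61692761] pred handle [199.93894954 239.04272942] pred handle r26 [array([203.5, 231.8]), array([196.2, 246.6])]
bar pred [212.98188744 211.55007108]
bar xy at top [0.6319 0.1577 0.1256] cap xy [0.5324 0.1685 0.2717] kin cap [0.5321 0.17   0.2717]
```

```bash
sed -i 's/seat=np.array(.*;L/seat=np.array([.638,.1595,.117]);L/' tgt.py; python3 tgt.py .016;python3 tgt.py .0
```

```text
[-0.57000186  0.06393595  0.81915204] [0.44040942 0.86542608 0.23890845] [ 0.0016 -0.002   0.0006] [ 0.0237 -0.0015 -0.0369]
[-0.57000186  0.06393595  0.81915204] [0.44040942 0.86542608 0.23890845] [ 0.0016 -0.002   0.0006] [ 0.0328 -0.0025 -0.05  ]
```

>>> {"name": "step_arm", "arguments": {
  "moves": [
    [0.001,-0.002,0.001,0.008,-0.0005,-0.012,1],
    [0.001,-0.002,0.001,0.016,-0.001,-0.024,1],
    [0.001,-0.002,0.001,0.0237,-0.0015,-0.0369,1],
    [0.001,-0.002,0.001,0.0237,-0.0015,-0.0369,1],
    [0.001,-0.002,0.001,0.0237,-0.0015,-0.0369,1]
  ]
}}

```text
clock: 8.48
tcp_pos: [0.4788, 0.1783, 0.3452]
tool_rot: [0.254, 0.919, 0.048, 0.297]
contact_force: [-0.4, 0.6, -3.0]
opening: 0.026
grasp_force: 29.8
```

```bash
python3 pose.py; python3 tgt.py .006;python3 - <<'E'
from h import *
p,d=r.snapshot("top");cv2.imwrite(f"pics/top3.png",p)
E
python3 rel.py pics/top3.png
```

```text
t 8.47 q [-0.24  0.44 -0.45  2.31  1.7   0.57 -1.15] tcp [0.4788 0.1783 0.3452] F [-0.4  0.6 -3. ] M [0.14 0.81 0.01] open 0.026 yaz 63.1 z [ 0.57  -0.063 -0.819]
[-0.57000186  0.06393595  0.81915204] [0.44040942 0.86542608 0.23890845] [-0.0004  0.0002 -0.0016] [ 0.006  -0.0016 -0.0081]
key origin by kinematics [0.6286 0.162  0.1302]Traceback (most recent call last):
  File "rel.py", line 11, in <module>
    rd,nr,_=cen(cv2.inRange(H,(0,120,60),(8,255,255))|cv2.inRange(H,(170,120,60),(180,255,255)))
            ~~~^^^^^^^^^^^^^^^^^^^^^^^^^^^^^^^^^^^^^^^^^^^^^^^^^^^^^^^^^^^^^^^^^^^^^^^^^^^^^^^^^
  File "rel.py", line 9, in cen
    kk,l,s,c=cv2.connectedComponentsWithStats(z);i=1+np.argmax(s[1:,4]);return c[i],s[i,4],np.argwhere(l==i)[:,::-1]
                                                     ~~~~~~~~~^^^^^^^^^
    return _wrapfunc(a, 'argmax', axis=axis, out=out, **kwds)
    return bound(*args, **kwds)
ValueError: attempt to get argmax of an empty sequence
```

>>> {"name": "step_arm", "arguments": {
  "moves": [
    [0,0,0,0.001,-0.0013,-0.0012,1],
    [0,0,0,0.0025,-0.0015,-0.003,1],
    [0,0,0,0.0037,-0.0015,-0.0048,1],
    [0,0,0,0.005,-0.0016,-0.0066,1],
    [0,0,0,0.006,-0.0017,-0.0081,1]
  ]
}}

```text
clock: 9.15
tcp_pos: [0.485, 0.177, 0.3364]
tool_rot: [0.254, 0.919, 0.048, 0.297]
contact_force: [-0.8, -0.3, -3.2]
opening: 0.026
grasp_force: 29.8
```

```bash
python3 pose.py; python3 tgt.py .0
```

```text
t 9.15 q [-0.24  0.46 -0.45  2.31  1.73  0.58 -1.17] tcp [0.485  0.177  0.3364] F [-0.8 -0.3 -3.2] M [0.1  0.79 0.05] open 0.026 yaz 63.12 z [ 0.57  -0.063 -0.819]
[-0.57000186  0.06393595  0.81915204] [0.44040942 0.86542608 0.23890845] [-0.0006 -0.0002 -0.0022] [ 0.0033 -0.0007 -0.0042]
```

>>> {"name": "step_arm", "arguments": {
  "moves": [
    [0,0,0,0.001,-0.0002,-0.0012,1],
    [0,0,0,0.002,-0.0003,-0.0025,1],
    [0,0,0,0.003,-0.0004,-0.004,1],
    [0,0,0,0.0036,-0.0005,-0.0048,1],
    [0,0,0,0.0036,-0.0005,-0.0048,1]
  ]
}}

```text
clock: 9.78
tcp_pos: [0.4879, 0.1766, 0.3323]
tool_rot: [0.254, 0.919, 0.048, 0.297]
contact_force: [-7.9, -0.7, 8.2]
opening: 0.026
grasp_force: 29.8
```

```bash
python3 pose.py; python3 tgt.py .0
```

```text
t 9.78 q [-0.23  0.47 -0.45  2.31  1.75  0.58 -1.19] tcp [0.4879 0.1766 0.3323] F [-7.9 -0.7  8.2] M [-0.23  0.9  -0.24] open 0.026 yaz 63.17 z [ 0.571 -0.062 -0.819]
[-0.57000186  0.06393595  0.81915204] [0.44040942 0.86542608 0.23890845] [-0.0005  0.0011 -0.0029] [ 0.0004 -0.0003 -0.0001]
```

Contact came at h≈0 with about 14 N along the axis, well below the 12 mm where the key would stop on top of the bar. The key is seated, so I start turning clockwise, sinking with the plug.

>>> {"name": "step_arm", "arguments": {
  "moves": [
    [0.076,-0.0085,-0.109,0.0001,0,-0.0002,1],
    [0.152,-0.017,-0.218,0.0003,0,-0.0004,1],
    [0.228,-0.0255,-0.328,0.0004,0,-0.0006,1],
    [0.304,-0.034,-0.437,0.0006,-0.0001,-0.0008,1],
    [0.38,-0.0425,-0.546,0.0008,-0.0001,-0.0011,1]
  ]
}}

```text
clock: 10.4
tcp_pos: [0.4886, 0.1762, 0.3312]
tool_rot: [0.485, 0.821, 0.124, 0.275]
contact_force: [-9.2, -2.5, 10.4]
opening: 0.0261
grasp_force: 29.9
```

```bash
cat >> pose.py <<'E'
from tgt import *
p0,Q0=target(0);rv=(R.from_quat(o["tool_rot"])*Q0.inv()).as_rotvec()
k=o["tcp_pos"]+Q[:,2]*L
print("turn deg",np.degrees(-rv@a).round(1),"off-axis",np.degrees(np.arccos(min(1,-Q[:,2]@a))).round(2),"key-seat",(k-seat).round(4),"along a",((k-seat)@a).round(4),"F.a",(o["contact_force"]@a).round(1),"M.a",(o["moment"]@a).round(2))
E
python3 pose.py
```

```text
t 10.4 q [-0.18  0.48 -0.52  2.3   1.74  0.62 -1.7 ] tcp [0.4886 0.1762 0.3312] F [-9.2 -2.5 10.4] M [-0.68  1.12 -0.5 ] open 0.0261 yaz 34.45 z [ 0.571 -0.063 -0.818]
turn deg 30.1 off-axis 0.09 key-seat [ 0.0006  0.     -0.0008] along a -0.001 F.a 13.6 M.a 0.05
```

>>> {"name": "step_arm", "arguments": {
  "moves": [
    [0.063,-0.007,-0.091,0.0001,0,-0.0002,1],
    [0.127,-0.014,-0.182,0.0003,0,-0.0004,1],
    [0.19,-0.021,-0.273,0.0004,0,-0.0006,1],
    [0.253,-0.028,-0.364,0.0006,-0.0001,-0.0008,1],
    [0.316,-0.035,-0.455,0.0006,-0.0001,-0.0009,1]
  ]
}}

```text
clock: 11.02
tcp_pos: [0.489, 0.1758, 0.3302]
tool_rot: [0.651, 0.697, 0.18, 0.242]
contact_force: [-8.4, -2.0, 9.3]
opening: 0.0259
grasp_force: 29.9
```

```bash
python3 pose.py
```

```text
t 11.03 q [-0.14  0.49 -0.58  2.3   1.73  0.65 -2.12] tcp [0.489  0.1758 0.3302] F [-8.4 -2.   9.3] M [-0.73  1.28 -0.5 ] open 0.0259 yaz 6.16 z [ 0.571 -0.065 -0.818]
turn deg 55.0 off-axis 0.08 key-seat [ 0.001  -0.0006 -0.0018] along a -0.0021 F.a 12.3 M.a 0.09
```

>>> {"name": "step_arm", "arguments": {
  "moves": [
    [0.05,-0.0057,-0.073,0.0001,0.0001,-0.0002,1],
    [0.101,-0.011,-0.146,0.0002,0.0001,-0.0003,1],
    [0.152,-0.017,-0.218,0.0003,0.0002,-0.0004,1],
    [0.2,-0.022,-0.288,0.0004,0.0002,-0.0006,1],
    [0.2,-0.022,-0.288,0.0004,0.0002,-0.0006,1]
  ]
}}

```text
clock: 11.65
tcp_pos: [0.4891, 0.1764, 0.3298]
tool_rot: [0.739, 0.602, 0.211, 0.215]
contact_force: [-11.9, -0.9, 13.1]
opening: 0.0259
grasp_force: 30.1
```

```bash
python3 pose.py
```

```text
t 11.65 q [-0.12  0.5  -0.61  2.3   1.73  0.67 -2.39] tcp [0.4891 0.1764 0.3298] F [-11.9  -0.9  13.1] M [-0.9   1.37 -0.18] open 0.0259 yaz -12.84 z [ 0.571 -0.064 -0.818]
turn deg 70.7 off-axis 0.07 key-seat [ 0.0011  0.0001 -0.0022] along a -0.0024 F.a 17.4 M.a 0.45
```

>>> {"name": "step_arm", "arguments": {
  "moves": [
    [0.02,-0.002,-0.03,0,0,0,1],
    [0.04,-0.0045,-0.057,0,0,0,1],
    [0.04,-0.0045,-0.057,0,0,0,1],
    [0.04,-0.0045,-0.057,0,0,0,1],
    [0.04,-0.0045,-0.057,0,0,0,1]
  ]
}}

```text
clock: 12.28
tcp_pos: [0.4891, 0.1765, 0.3298]
tool_rot: [0.755, 0.582, 0.217, 0.209]
contact_force: [-10.6, -2.0, 11.6]
opening: 0.0262
grasp_force: 31.0
```

```bash
python3 pose.py
```

```text
t 12.28 q [-0.11  0.5  -0.62  2.3   1.73  0.68 -2.44] tcp [0.4891 0.1765 0.3298] F [-10.6  -2.   11.6] M [-1.22  1.29  0.2 ] open 0.0262 yaz -16.5 z [ 0.571 -0.064 -0.818]
turn deg 73.7 off-axis 0.09 key-seat [ 0.0012  0.0003 -0.0022] along a -0.0024 F.a 15.5 M.a 0.94
```

Torque rises to 0.94 N m with no further sinking, so the plug is at its stop. I'll ease the torque and lift off along the axis.

>>> {"name": "step_arm", "arguments": {
  "moves": [
    [-0.025,0.003,0.035,0,0,0,1],
    [-0.05,0.0056,0.072,-0.0006,0.0001,0.0008,1],
    [-0.05,0.0056,0.072,-0.0057,0.0006,0.0082,1],
    [-0.05,0.0056,0.072,-0.0143,0.0016,0.0205,1],
    [-0.05,0.0056,0.072,-0.0285,0.0032,0.041,1]
  ]
}}

```text
clock: 12.9
tcp_pos: [0.4616, 0.1797, 0.3704]
tool_rot: [0.736, 0.607, 0.209, 0.216]
contact_force: [0.3, 0.1, -2.0]
opening: 0.0259
grasp_force: 29.6
```

```bash
python3 pose.py; python3 - <<'E'
from h import *
o=r.observe()
Q=R.from_quat([-.15,.989,0,0])
rv=(Q*R.from_quat(o["tool_rot"]).inv()).as_rotvec()/np.radians(45)
print(rv.round(3),np.linalg.norm(rv), np.array([.50,-.232,.4114])-o["tcp_pos"])
E
```

```text
t 12.9 q [-0.13  0.4  -0.62  2.31  1.58  0.64 -2.26] tcp [0.4616 0.1797 0.3704] F [ 0.3  0.1 -2. ] M [ 0.01  0.86 -0.02] open 0.0259 yaz -12.0 z [ 0.57  -0.064 -0.819]
turn deg 70.0 off-axis 0.03 key-seat [-0.0268  0.0035  0.0381] along a 0.0467 F.a -1.8 M.a 0.04
[-0.74   0.563  2.532] 2.697280680336101 [ 0.03844857 -0.41172915  0.0409933 ]
```

>>> {"name": "step_arm", "arguments": {
  "moves": [
    [-0.05,0.038,0.169,-0.005,0,0.03,1],
    [-0.1,0.075,0.338,0,-0.02,0.05,1],
    [-0.15,0.113,0.506,0.01,-0.05,0.07,1],
    [-0.2,0.15,0.675,0.01,-0.08,0.08,1],
    [-0.247,0.188,0.844,0.01,-0.12,0.08,1]
  ]
}}

```text
clock: 13.52
tcp_pos: [0.4709, 0.0936, 0.4436]
tool_rot: [0.561, 0.792, 0.163, 0.175]
contact_force: [0.6, 0.0, -3.1]
opening: 0.0258
grasp_force: 29.6
```

>>> {"name": "step_arm", "arguments": {
  "moves": [
    [-0.05,0.038,0.169,0,-0.03,0,1],
    [-0.1,0.075,0.338,0.01,-0.06,0,1],
    [-0.15,0.113,0.506,0.01,-0.09,0,1],
    [-0.2,0.15,0.675,0.01,-0.12,0,1],
    [-0.247,0.188,0.844,0.01,-0.15,0,1]
  ]
}}

```text
clock: 14.15
tcp_pos: [0.4806, -0.058, 0.4428]
tool_rot: [0.265, 0.954, 0.092, 0.106]
contact_force: [-0.5, 0.2, -3.2]
opening: 0.026
grasp_force: 29.6
```

```bash
cat > back.py <<'E'
from h import *
import sys
o=r.observe();Q=R.from_quat([-.15,.989,0,0])
rv=(Q*R.from_quat(o["tool_rot"]).inv()).as_rotvec()/np.radians(45)
print("rv",rv.round(4),"d",(np.array(eval(sys.argv[1]))-o["tcp_pos"]).round(4))
E
python3 pose.py; python3 back.py [.4976,-.2327,.4114]
python3 - <<'E'
from h import *
W=[]
for n,c in(("scene",(205,340)),("top",(215,205))):
    p,d=r.snapshot(n);W.append(cv2.resize(p[c[1]-50:c[1]+50,c[0]-50:c[0]+50],(400,400),interpolation=2))
cv2.imwrite("pics/s4.png",np.hstack(W))
E
```

```text
t 14.15 q [ 0.96  0.46 -1.24  2.12  0.62  0.66  0.39] tcp [ 0.4806 -0.058   0.4428] F [-0.5  0.2 -3.2] M [-0.19  0.21 -0.  ] open 0.026 yaz 60.04 z [ 0.252  0.12  -0.96 ]
turn deg 2.6 off-axis 22.69 key-seat [-0.0911 -0.186   0.0735] along a 0.1003 F.a -2.4 M.a 0.12
rv [-0.2824  0.2405  1.0658] d [ 0.017  -0.1747 -0.0314]
```

View pics/s4.png

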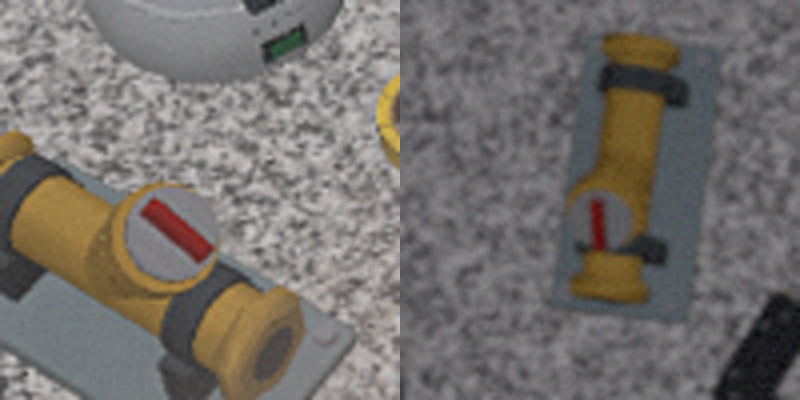

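The bar now points from (150,207) to (208,258) in the left panel, and almost along the pipe in the right one. It has turned about 65°, so the plug is closed. Next I return to the stand.

>>> {"name": "step_arm", "arguments": {
  "moves": [
    [-0.04,0.034,0.15,0.002,-0.03,0,1],
    [-0.08,0.068,0.3,0.005,-0.06,0,1],
    [-0.12,0.102,0.45,0.008,-0.09,0,1],
    [-0.16,0.136,0.6,0.011,-0.12,0,1],
    [-0.2,0.17,0.75,0.015,-0.15,0,1]
  ]
}}

```text
clock: 14.88
tcp_pos: [0.4961, -0.2067, 0.4429]
tool_rot: [-0.026, 0.999, 0.028, 0.033]
contact_force: [0.4, 0.6, -1.6]
opening: 0.0258
grasp_force: 29.6
```

```bash
python3 pose.py; python3 back.py [.4976,-.2327,.4114]
```

```text
t 14.88 q [ 1.14  0.6  -1.26  1.95  0.62  1.    1.24] tcp [ 0.4961 -0.2067  0.4429] F [ 0.4  0.6 -1.6] M [-0.05 -0.11 -0.02] open 0.0258 yaz 93.1 z [ 0.063  0.057 -0.996]
turn deg -32.0 off-axis 31.93 key-seat [-0.1252 -0.3512  0.0641] along a 0.1014 F.a -1.5 M.a 0.01
rv [-0.0821  0.0715  0.3165] d [ 0.0015 -0.026  -0.0315]
```

>>> {"name": "step_arm", "arguments": {
  "moves": [
    [-0.03,0.025,0.12,0,-0.01,-0.01,1],
    [-0.06,0.05,0.22,0.001,-0.02,-0.02,1],
    [-0.082,0.0715,0.3165,0.0015,-0.026,-0.0315,1],
    [-0.082,0.0715,0.3165,0.0015,-0.026,-0.0315,1],
    [-0.082,0.0715,0.3165,0.0015,-0.026,-0.0315,1]
  ]
}}

```text
clock: 15.5
tcp_pos: [0.4978, -0.2316, 0.4116]
tool_rot: [-0.148, 0.989, 0.001, 0.001]
contact_force: [0.4, -0.4, -1.9]
opening: 0.0261
grasp_force: 29.6
```

```bash
python3 pose.py; python3 back.py [.4976,-.2327,.321]
python3 - <<'E'
from h import *
W=[]
for n,c in(("scene",(330,245)),("top",(355,235))):
    p,d=r.snapshot(n);W.append(cv2.resize(p[c[1]-60:c[1]+60,c[0]-60:c[0]+60],(400,400),interpolation=2))
cv2.imwrite("pics/s5.png",np.hstack(W))
E
```

```text
t 15.5 q [ 1.13  0.67 -1.25  1.95  0.73  1.08  1.43] tcp [ 0.4978 -0.2316  0.4116] F [ 0.4 -0.4 -1.9] M [ 0.04 -0.12 -0.02] open 0.0261 yaz 107.03 z [ 0.001  0.002 -1.   ]
turn deg -46.5 off-axis 34.93 key-seat [-0.1398 -0.3906  0.032 ] along a 0.0809 F.a -1.8 M.a -0.05
rv [-0.0024  0.0019  0.0049] d [-0.0002 -0.0011 -0.0906]
```

View pics/s5.png

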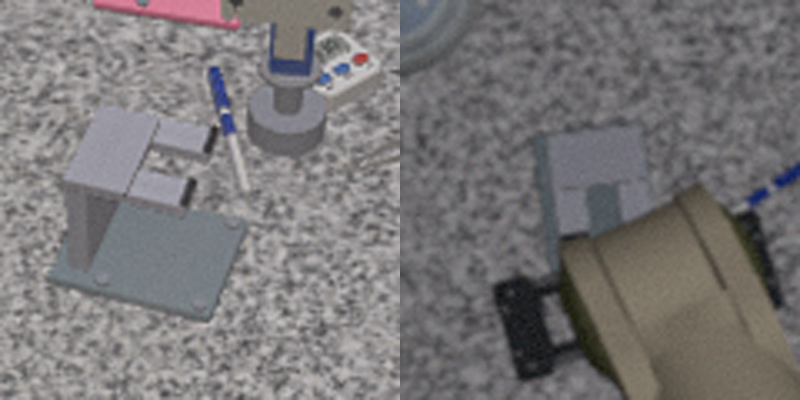

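The key hangs upright in the grip (left, socket at 288,120) in front of the empty notch (left 170,160; right 603,205). I'll descend to the exit height, then slide in.

>>> {"name": "step_arm", "arguments": {
  "moves": [
    [-0.002,0.002,0.005,0,-0.001,-0.03,1],
    [-0.002,0.002,0.005,0,-0.001,-0.06,1],
    [-0.002,0.002,0.005,0,-0.001,-0.0906,1],
    [-0.002,0.002,0.005,0,-0.001,-0.0906,1],
    [-0.002,0.002,0.005,0,-0.001,-0.0906,1]
  ]
}}

```text
clock: 16.23
tcp_pos: [0.498, -0.2331, 0.3217]
tool_rot: [-0.151, 0.989, 0.0, 0.0]
contact_force: [0.1, 0.5, -2.4]
opening: 0.0263
grasp_force: 29.6
```

```bash
python3 back.py [.5586,-.2232,.321]
```

```text
rv [-0.0002  0.0003 -0.0018] d [ 0.0606  0.0099 -0.0007]
```

>>> {"name": "step_arm", "arguments": {
  "moves": [
    [0,0,0,0.012,0.002,0,1],
    [0,0,0,0.025,0.004,-0.0005,1],
    [0,0,0,0.037,0.006,-0.0005,1],
    [0,0,0,0.049,0.008,-0.0005,1],
    [0,0,0,0.0606,0.0099,-0.0005,1]
  ]
}}

```text
clock: 16.85
tcp_pos: [0.5591, -0.2233, 0.3199]
tool_rot: [-0.151, 0.989, 0.0, -0.001]
contact_force: [-0.8, -0.0, -2.4]
opening: 0.0262
grasp_force: 29.6
```

```bash
python3 pose.py; python3 back.py [.579,-.2203,.3212]
```

```text
t 16.85 q [ 0.96  0.81 -1.11  1.92  0.88  1.    1.31] tcp [ 0.5591 -0.2233  0.3199] F [-0.8 -0.  -2.4] M [ 0.12 -0.15 -0.02] open 0.0262 yaz 107.35 z [-0.001  0.    -1.   ]
turn deg -46.8 off-axis 35.07 key-seat [-0.0792 -0.3826 -0.0598] along a -0.0283 F.a -1.5 M.a -0.09
rv [-0.0005 -0.0016 -0.0022] d [0.0199 0.003  0.0013]
```

>>> {"name": "step_arm", "arguments": {
  "moves": [
    [0,0,0,0.01,0.0015,0.001,1],
    [0,0,0,0.0199,0.003,0.001,1],
    [0,0,0,0.0199,0.003,0.001,1],
    [0,0,0,0.0199,0.003,-0.004,1],
    [0,0,0,0.0199,0.003,-0.008,1]
  ]
}}

```text
clock: 17.48
tcp_pos: [0.5776, -0.2208, 0.3114]
tool_rot: [-0.151, 0.989, 0.0, -0.001]
contact_force: [-0.2, -0.8, -2.3]
opening: 0.0262
grasp_force: 29.6
```

```bash
python3 pose.py; python3 back.py [.579,-.2203,.3107]
```

```text
t 17.48 q [ 0.93  0.84 -1.1   1.89  0.89  1.01  1.3 ] tcp [ 0.5776 -0.2208  0.3114] F [-0.2 -0.8 -2.3] M [ 0.12 -0.1   0.04] open 0.0262 yaz 107.32 z [-0.002 -0.    -1.   ]
turn deg -46.8 off-axis 35.11 key-seat [-0.0609 -0.3803 -0.0683] along a -0.0455 F.a -1.8 M.a -0.04
rv [ 0.     -0.0024 -0.0017] d [ 0.0014  0.0005 -0.0007]
```

Lower gently until the collar takes the weight.

>>> {"name": "step_arm", "arguments": {
  "moves": [
    [0,-0.002,0,0.001,0,-0.0005,1],
    [0,-0.002,0,0.001,0,-0.001,1],
    [0,-0.002,0,0.001,0,-0.0015,1],
    [0,-0.002,0,0.001,0,-0.002,1],
    [0,-0.002,0,0.001,0,-0.002,1]
  ]
}}

```text
clock: 18.1
tcp_pos: [0.579, -0.2204, 0.3106]
tool_rot: [-0.151, 0.989, -0.0, 0.0]
contact_force: [-2.4, -0.2, 5.5]
opening: 0.0261
grasp_force: 29.6
```

```bash
python3 pose.py
```

```text
t 18.1 q [ 0.93  0.84 -1.09  1.89  0.9   1.01  1.3 ] tcp [ 0.579  -0.2204  0.3106] F [-2.4 -0.2  5.5] M [-0.06  0.35 -0.02] open 0.0261 yaz 107.34 z [ 0.001 -0.    -1.   ]
turn deg -46.8 off-axis 34.96 key-seat [-0.0588 -0.38   -0.0691] along a -0.0474 F.a 5.8 M.a 0.04
```

The collar rests on the prongs at the original height. Opening the gripper.

>>> {"name": "step_arm", "arguments": {
  "moves": [
    [0,0,0,0,0,0,0.3],
    [0,0,0,0,0,0,0],
    [0,0,0,0,0,0,-1],
    [0,0,0,0,0,0,-1],
    [0,0,0,0,0,0,-1]
  ]
}}

```text
clock: 18.73
tcp_pos: [0.579, -0.2205, 0.3099]
tool_rot: [-0.151, 0.989, 0.0, 0.0]
contact_force: [0.0, 0.3, 0.1]
opening: 0.0677
grasp_force: 0.0
```

>>> {"name": "step_arm", "arguments": {
  "moves": [
    [0,0,0,0,0,0,-1],
    [0,0,0,0,0,0,-1],
    [0,0,0,0,0,0.02,-1],
    [0,0,0,0,0,0.05,-1],
    [0,0,0,0,0,0.09,-1]
  ]
}}

```text
clock: 19.35
tcp_pos: [0.5789, -0.2204, 0.4017]
tool_rot: [-0.151, 0.989, 0.0, 0.0]
contact_force: [0.1, 0.6, -0.3]
opening: 0.093
grasp_force: 0.0
```

>>> {"name": "step_arm", "arguments": {
  "moves": [
    [0,0,0,0,0,0.03,-1],
    [0,0,0,-0.03,-0.03,0.06,-1],
    [0,0,0,-0.06,-0.08,0.07,-1],
    [0,0,0,-0.08,-0.13,0.07,-1],
    [0,0,0,-0.08,-0.15,0.07,-1]
  ]
}}

```text
clock: 19.98
tcp_pos: [0.4972, -0.3737, 0.471]
tool_rot: [-0.148, 0.989, -0.001, -0.0]
contact_force: [0.5, 1.0, 0.1]
opening: 0.0931
grasp_force: 0.0
```

```bash
python3 pose.py; python3 - <<'E'
from h import *
W=[]
for n,c in(("scene",(318,235)),("top",(355,235))):
    p,d=r.snapshot(n);W.append(cv2.resize(p[c[1]-50:c[1]+50,c[0]-50:c[0]+50],(400,400),interpolation=2))
    H=cv2.cvtColor(p,cv2.COLOR_BGR2HSV);y=cv2.inRange(H,(18,110,110),(35,255,255));x0,y0=(319,206) if n=="scene" else (357,233)
    q=np.argwhere(y[y0-10:y0+10,x0-10:x0+10]);c=q.mean(0)[::-1]+(x0-10,y0-10);print(n,len(q),c,ray(n,*c,.176).round(4))
cv2.imwrite("pics/s6.png",np.hstack(W))
E
```

```text
t 19.98 q [ 1.29  0.68 -1.23  1.73  0.68  1.23  1.75] tcp [ 0.4972 -0.3737  0.471 ] F [0.5 1.  0.1] M [ 0.09 -0.16  0.05] open 0.0931 yaz 107.07 z [-0.    -0.001 -1.   ]
turn deg -46.6 off-axis 34.99 key-seat [-0.1408 -0.5336  0.0913] along a 0.1209 F.a -0.2 M.a -0.02
scene 36 [318.83333333 207.05555556] [ 0.5787 -0.2159  0.176 ]
top 28 [357.67857143 232.67857143] [ 0.5783 -0.2214  0.176 ]
```

View pics/s6.png

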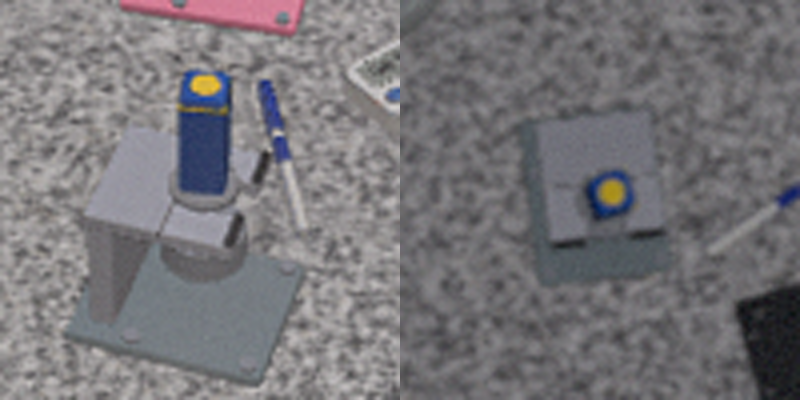

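The key hangs upright in its notch, with the cap at (207,86) left and (612,192) right, and the gripper is clear.

```bash
python3 -c "
from workcell import r
print(r.close_job())"
```

```text
the job is handed in; nothing more can be done
None
```

I turned the plug clockwise to its stop with the key fully seated and in line, hung the key upright in its grey stand again, and handed the job in at about 20 s; the hand-in gave no verdict.

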